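Post the old slide mailer through the glass-waste bin's one-way flap

ROBOT

A 7-joint arm with a two-finger parallel gripper is mounted at the origin on the work surface. World frame = base frame: x ahead of the robot, y to its left, z up, the work surface at z = 0. Lengths are in m, angles in rad, forces in N, time in s.
With the tool pointing down it reaches from about 0.425 to 0.95 m from the base axis. Payload 4.7 kg.
Tool frame: the origin (TCP) lies between the finger pads; the fingertips stand 25 mm ahead of it and the grasp point (between the pads) lies 6 mm ahead of it; x points along the fingers, z is the direction in which the jaws open and shut, and the axes are right-handed (so a half turn about x gives the same grasp; the last joint's range is limited). The gripper opens to 85 mm and grips with 20 to 120 N. Pads are 22 mm wide; open, the fingers measure 114 mm over their backs; the gripper's body (76 mm by 85 mm) begins 54 mm behind the grasp point. The pads swing forward as they close: fully open they stand 13 mm farther back than shut.
Start: joints at [-1.173, 0.469, -0.049, 1.532, 0.024, 1.141, -0.082], TCP at [0.279, 0.614, 0.256] pointing down, gripper open.
Joint ranges: [-2.59, 2.59], [-0.33, 1.99], [-1.39, 1.29], [0.1, 2.45], [-1.04, 4.18], [0.21, 1.99], [-2.66, 2.66]. Speed limits (rad/s): [2.57, 2.57, 3.14, 3.14, 3.14, 3.14, 3.14].

INTERFACE

Orientations are given as a 3x3 rotation matrix whose columns are the frame's x, y, z axes.
In Python, from rig import * gives the robot as it stands. Calls block until the motion is done:
- movep(position, orientation): joint-space move of the TCP to a pose.
- move_l(position, attitude=None, feed=0.15, until_force=None): straight line of the TCP; attitude=None keeps the orientation; feed is the mean speed in m/s. With until_force (N) it stops when the force on the tool has changed by that much, and returns True; else False.
- move_joints(angles): joint-space move.
- command_gripper(opening, newtons=None): finger opening in m; newtons is the grip in N (None keeps the last); returns when the fingers have stopped.
- sleep(seconds).
- inverse_kinematics(position, orientation): joint angles nearest the present ones, or None.
- sense(): the state.
- camera(name): name is "scene" or "top"; returns (picture, depth): 480x640x3 uint8, red, green, blue; 480x640 float32, m along the optical axis (not along the pixel's ray), 0 where there is no reading.
- camera_params(name): a dict with "K" (3x3 intrinsics, pixels), "dist" ([k1, k2, p1, p2, k3] as OpenCV has them; the pictures are not rectified), "position" and "rotation" of the camera in the world. Camera axes: x right, y down, z forward; pixel columns grow to the right and rows downward; lengths in m; the calibration is good to about 2 mm. A picture is of the moment at which its call begins. camera_params takes no time and is no camera call.
A pose or a line that the arm cannot do raises Unreachable and nothing moves.
- finish_job(): hands the job in, once; it reports no verdict.
The state is a dict: "time_s": time; "joint_pos": joint angles; "qd": joint speeds; "joint_efforts": joint torques, N m; "position": TCP position; "tcp_rot": TCP orientation; "wrist_force": force on the tool from outside, world axes, zero at the start; "ft_torque": the same for the moment, N m; "finger_gap": finger opening in m.
Only numpy, scipy, OpenCV 4.12 (cv2) and the standard library are available. Lean on these libraries where they do the work, as an engineer would, in place of code of your own. Each camera call takes 0.05 s, during which the arm holds its last target. There are 200 camera calls.

TASK

Throw away the slides in the flat rectangular mailer: lift it out of the white rack and push it endways down the inlet in the sloping hood of the glass-waste bin, through the sprung one-way flap and right past it, so that it drops inside the bin and the flap springs fully shut behind it. Leave the two round mailers standing in the rack, and do not disturb the other things on the bench.

Things in the scene. Friction and masses are not known exactly. Their poses are not given: they have to be found in the camera images.
- mailer_mid (a point): Centre of the flat slide mailer to throw away: off-white rectangular plastic box with a greyer flip lid, 22 (its x) x 34 (its y) x 88 mm tall (its z, up at the start), about 55 g; the lowest 5 mm are stepped in by 2.5 mm. Stands upright in a rack pocket, underside 6 mm, top 94 mm above the bench. Half a turn about z makes no difference. May be gripped firmly across its 34 mm.
- bin: Glass-waste bin fixed to the bench, white with a clear front window and a grey sloping hood that holds the inlet; origin at the centre of its underside, front towards -x. 190 mm deep, 200 mm wide, 160 mm high in front, 250 mm at the back.
- mouth (a point): Centre of the inlet mouth, in the plane of its rim, 209 mm above the bench. z points straight out of the mouth (25 deg off vertical, leaning to the bin's front), x up the slope to the bin's back, y left. The throat runs 45 mm down -z, 34 mm (x) by 56 mm (y), edges bevelled over the top 5 mm; below it the bin is empty. Rim 7 mm high over the flat hood, which is parallel to the rim.
- flap (a joint): Angle of the steel flap that closes the throat: 0 shut, lying across it 6 mm below the rim; it opens only inwards (down), to 1.45 rad. 32 mm long, 54 mm wide. A spring shuts it: 0.07 N m when shut, 0.13 N m wide open, so the mailer takes 6 to 10 N to push through; its weight or a drop does not open it.
- flap_hinge (a point): Middle of the flap's hinge line, at the throat's upper (+x) wall. A passing mailer holds the flap at about 1.2 rad, its free edge 36 mm below the rim; the flap presses it on the throat's -x wall, where friction holds it if let go, and bites if it is drawn back. It drops free only once its upper end is pushed past that edge; the pusher must then leave for the flap to shut.
- rack: White plastic rack block 165 mm (its x) by 62 mm (its y) by 30 mm high, fixed; origin at the centre of its underside. Three pockets 52 mm apart along its x, each 27 by 39 mm and 24 mm deep, open at the top. The mailer stands in one of them, its axes along those of the rack, the round ones in the others.
- jar_a_mid (a point): Centre of a round screw-cap mailer, 25 mm diameter, 82 mm tall, standing in a rack pocket. To be left alone.
- jar_b_mid (a point): Centre of the other round screw-cap mailer, 25 mm diameter, 82 mm tall, standing in a rack pocket. To be left alone.
- dishes: Two stacked Petri dishes, 92 mm diameter, 32 mm high; origin at the centre of the underside. To be left alone.
- flask: Lying culture flask, 165 mm long, 85 mm wide, 36 mm high, its neck towards its -x; origin at the underside. To be left alone.
- slide_box: Slide box 85 by 100 by 34 mm; origin at the centre of the underside. To be left alone.
- wash_bottle: Wash bottle, 64 mm diameter, 170 mm tall with its spout; origin at the centre of the underside. To be left alone.
- pen: Pen, 130 mm long, lying on the notebook; origin under its middle. To be left alone.

How it is judged:
By the outcome, as a careful person would: the job done as asked, in the order asked, and still so for the second after the job is handed in, with the robot touching nothing.
It also fails if it takes over 53 s, if anything falls off the work surface, if the arm or the gripper's body presses on something with over 40 N, if the wrist force passes 120 N, or if a joint passes its speed limit or range.

## Working session

There is one attempt and no reset: what is moved stays moved. The work goes in short steps, each a Python script; the robot and the scene stay as the last script left them, time stands still between calls to the robot, and variables do not carry over. Pictures are saved under pics/ and viewed, about 8 in all and at most 12, crops included, and the job is handed in when it is done.

```bash
ls; mkdir -p pics
cat > h.py <<'E'
from rig import *
import numpy as np, cv2
def snap(n):
    im,d=camera(n); return im,d
def save(f,im): cv2.imwrite('pics/'+f,im[:,:,::-1])
def pts(n,d):
    P=camera_params(n);K=np.array(P['K'],float);D=np.array(P['dist'],float)
    v,u=np.mgrid[0:480,0:640]
    uv=cv2.undistortPoints(np.stack([u,v],-1).reshape(-1,1,2).astype(np.float64),K,D).reshape(480,640,2)
    c=np.dstack([uv,np.ones((480,640))])*d[...,None]
    return c@np.array(P['rotation']).T+np.array(P['position'])
E
python3 - <<'E'
from h import *
for n in('scene','top'):
    im,d=snap(n); save(n+'0.png',im); np.savez(n+'0.npz',im=im,d=d,p=pts(n,d))
    P=camera_params(n); print(n,P['position'],np.round(P['rotation'],3).tolist(),np.round(P['K'],1).tolist(),(d>0).mean())
print(sense()['time_s'])
E
```

```text
pics
scene [1.2075513  0.75052631 1.45052212] [[-0.727, 0.558, -0.401], [0.687, 0.58, -0.438], [-0.012, -0.594, -0.804]] [[609.1, 0.0, 309.6], [0.0, 609.1, 236.1], [0.0, 0.0, 1.0]] 0.9960709635416667
top [0.27587972 0.0267206  1.80126542] [[0.02, -0.985, 0.172], [-1.0, -0.02, 0.003], [0.0, -0.172, -0.985]] [[496.0, 0.0, 321.8], [0.0, 496.0, 247.7], [0.0, 0.0, 1.0]] 0.995888671875
0.1
```

View pics/scene0.png

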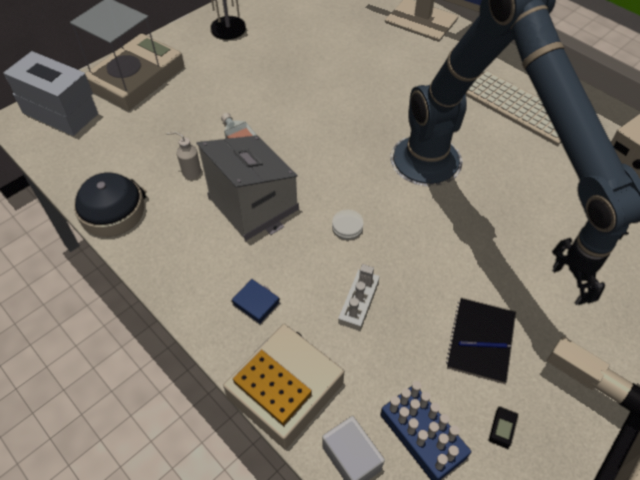

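View pics/top0.png

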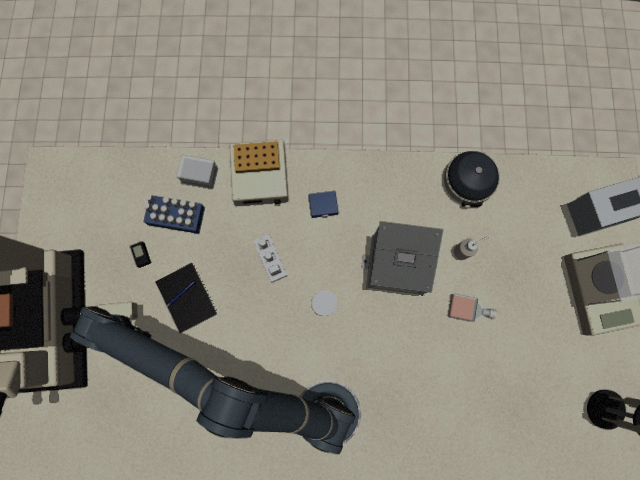

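The scene picture shows the rack at (360,295), the bin at (248,183) with its inlet at (247,158), and dishes at (348,224). In the top picture the rack is at (270,258), the bin at (405,258) with its inlet at (405,257), and dishes at (324,303). Next I measure from the depth images.

Run:
```python
from h import *
for n,br,bb in(('top',(225,225,300,290),(355,210,450,305)),('scene',(330,255,390,335),(190,125,310,245))):
    z=np.load(n+'0.npz');p=z['p'];im=z['im']
    x0,y0,x1,y1=br; q=p[y0:y1,x0:x1].reshape(-1,3)
    print(n,'bench z',np.median(q[:,2][q[:,2]<.015]))
    r=q[(q[:,2]>.022)&(q[:,2]<.036)]; 
    rr=cv2.minAreaRect((q[q[:,2]>.022][:,:2]*1000).astype(np.float32)); print('rack',rr, len(r), np.round(np.median(r,0),4))
    m=(p[y0:y1,x0:x1,2]>.06).astype(np.uint8); k,l,s,c=cv2.connectedComponentsWithStats(m)
    for i in range(1,k):
        w=p[y0:y1,x0:x1][l==i]; 
        if s[i,4]>8:
            t=w[w[:,2]>w[:,2].max()-.008];print('blob',s[i],c[i]+[x0,y0],np.round(t.mean(0),4),len(t),w[:,2].max(),im[y0:y1,x0:x1][l==i].mean(0))
    x0,y0,x1,y1=bb; q=p[y0:y1,x0:x1].reshape(-1,3); w=q[(q[:,2]>.15)&(q[:,2]<.26)]
    for _ in range(6):
        A=np.c_[w[:,:2],np.ones(len(w))];co=np.linalg.lstsq(A,w[:,2],rcond=None)[0];e=w[:,2]-A@co;w=w[abs(e)<max(.006,1.5*e.std())]
    nn=np.array([-co[0],-co[1],1]);nn/=np.linalg.norm(nn)
    print('hood n',nn,np.degrees(np.arccos(nn[2])),'yaw uphill',np.degrees(np.arctan2(co[1],co[0])),co,len(w))
    print(cv2.minAreaRect((w[:,:2]*1000).astype(np.float32)),'z',w[:,2].min(),w[:,2].max())
    im2=im[:,:,::-1]
    a=cv2.resize(im2[y0:y1,x0:x1],None,fx=4,fy=4,interpolation=cv2.INTER_CUBIC)
    x0,y0,x1,y1=br;b=cv2.resize(im2[y0:y1,x0:x1],None,fx=5,fy=5,interpolation=cv2.INTER_CUBIC)
    H=max(a.shape[0],b.shape[0]);o=np.zeros((H,a.shape[1]+b.shape[1],3),np.uint8);o[:a.shape[0],:a.shape[1]]=a;o[:b.shape[0],a.shape[1]:]=b
    cv2.imwrite(f'pics/crop_{n}.png',cv2.resize(o,None,fx=.95,fy=.95))
```

```text
top bench z 0.0012782652831220265
rack ((438.5921630859375, 161.24526977539062), (415.9482727050781, 72.6357421875), 29.67717742919922) 441 [0.5426 0.22   0.0306]
blob [34 13  7  9 46] [262.06521739 241.95652174] [0.5918 0.2418 0.0907] 24 0.09476268528896092 [147.91304348 148.80434783 145.56521739]
blob [39 27  8  8 48] [267.72916667 255.33333333] [0.5452 0.2214 0.0909] 22 0.09600488727913858 [145.66666667 146.8125     144.35416667]
blob [43 39 12 11 78] [273.71794872 268.69230769] [0.2759 0.0267 1.8013] 2 1.8012654160299495 [141.88461538 142.88461538 141.1025641 ]
hood n [-0.41940052  0.04292987  0.90678566] 24.93513435727159 yaw uphill -5.844445293947283 [ 0.4625134  -0.04734291 -0.05183397] 3423
((529.8169555664062, -242.8393096923828), (207.72637939453125, 198.94149780273438), 83.84944915771484) z 0.1528415165227346 0.2551340179360537
scene bench z 0.0008437647163410666
rack ((855.5836181640625, 441.7997131347656), (931.9700927734375, 90.58195495605469), 35.704078674316406) 709 [0.5564 0.2271 0.0301]
blob [ 29  10  15  17 181] [366.13812155 272.48618785] [1.2076 0.7505 1.4505] 1 1.450522124586881 [118.60773481 113.5801105  107.80662983]
blob [ 25  27  11  14 106] [359.83018868 287.94339623] [1.2076 0.7505 1.4505] 2 1.450522124586881 [124.70754717 119.91509434 114.13207547]
blob [ 19  43  10  15 111] [353.38738739 304.0990991 ] [1.2076 0.7505 1.4505] 1 1.450522124586881 [125.11711712 120.24324324 114.35135135]
hood n [-0.41690918  0.04974721  0.90758578] 24.826172187473958 yaw uphill -6.804580329488853 [ 0.45936063 -0.05481268 -0.05066656] 2885
((527.9222412109375, -243.2720947265625), (214.57574462890625, 202.6792449951172), 84.1506576538086) z 0.15368986534384388 0.2561141993398275
```

View pics/crop_top.png

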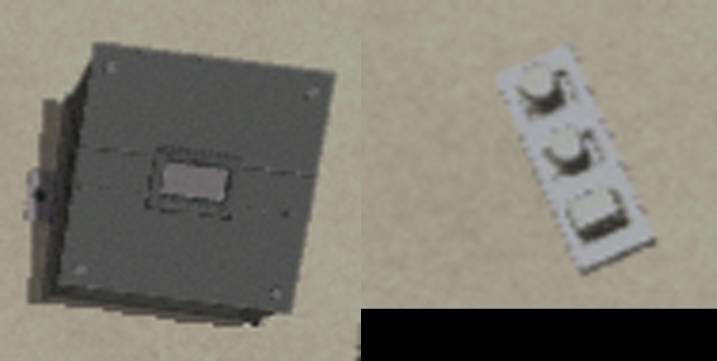

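View pics/crop_scene.png

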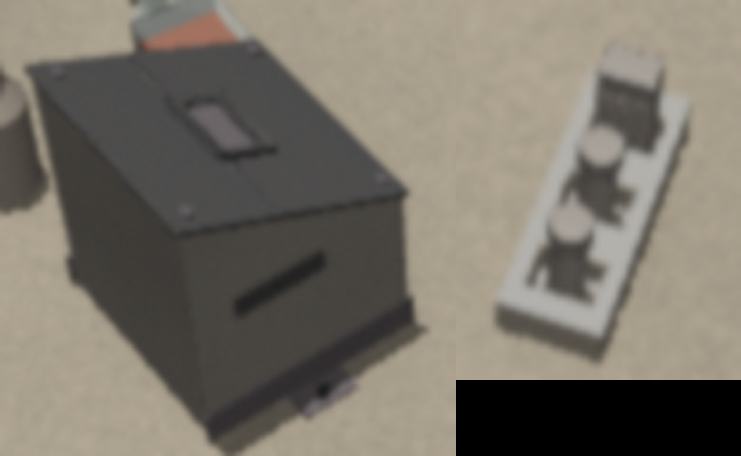

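The flat mailer is the end one nearest the robot: top crop (597,212), scene crop (632,85). The inlet is at top crop (193,182), and the hood rises towards world +x. Next I refine these numbers.

Run:
```python
from h import *
def ray(n,uv):
    P=camera_params(n);u=cv2.undistortPoints(np.array(uv,float).reshape(-1,1,2),np.array(P['K']),np.array(P['dist'])).reshape(-1,2)
    return np.array(P['position']),np.c_[u,np.ones(len(u))]@np.array(P['rotation']).T
co=np.array([.461,-.050,-.0512])
for n,br,bb in(('top',(225,225,300,290),(390,245,420,268)),('scene',(330,255,390,335),(228,142,270,170))):
    z=np.load(n+'0.npz');p=z['p'];im=z['im'];d=z['d']
    x0,y0,x1,y1=br;q=p[y0:y1,x0:x1].reshape(-1,3);q=q[(q[:,2]<.12)&(q[:,2]>.026)]
    print(n,'rack',cv2.minAreaRect((q[:,:2]*1000).astype(np.float32)))
    r=q[q[:,2]<.034];print(' rack top',cv2.minAreaRect((r[:,:2]*1000).astype(np.float32)))
    t=q[(q[:,2]>.083)]
    for i,c in enumerate(((.592,.242),(.545,.221),(.498,.200))):
        w=t[np.hypot(*(t[:,:2]-c).T)<.026]
        print(' top',len(w),np.round(w.mean(0),4),np.round(cv2.minAreaRect((w[:,:2]*1000).astype(np.float32)),1) if 0 else cv2.minAreaRect((w[:,:2]*1000).astype(np.float32)))
    x0,y0,x1,y1=bb;g=im[y0:y1,x0:x1].astype(int).mean(2);th,m=cv2.threshold(g.astype(np.uint8),0,255,cv2.THRESH_OTSU)
    k,l,s,c=cv2.connectedComponentsWithStats(m);i=1+np.argmax(s[1:,4])
    ys,xs=np.where(l==i);C,R=ray(n,np.c_[xs+x0,ys+y0])
    # flap plane = hood+1mm along normal
    off=co[2]+.001/.907; tt=-(C[2]-co[0]*C[0]-co[1]*C[1]-off)/(R[:,2]-R[:,:2]@co[:2]);W=C+tt[:,None]*R
    print(' flap',th,len(W),np.round(W.mean(0),4),cv2.minAreaRect((W[:,:2]*1000).astype(np.float32)))
    # bin hood outline
    vv=np.array([R.mean(0)/np.linalg.norm(R.mean(0))]);print(' viewdir',vv.round(3))
```

```text
top rack ((545.72021484375, 221.79254150390625), (167.00729370117188, 62.06127166748047), 25.320484161376953)
 rack top ((545.72021484375, 221.79254150390625), (167.00729370117188, 62.06127166748047), 25.320484161376953)
 top 36 [0.5917 0.2425 0.0888] ((592.8209228515625, 242.5466766357422), (21.96826934814453, 22.79947853088379), 42.70868682861328)
 top 38 [0.5452 0.2213 0.089 ] ((545.1126708984375, 221.5961151123047), (22.061866760253906, 22.360898971557617), 49.83150100708008)
 top 63 [0.4983 0.1987 0.0951] ((498.7451477050781, 199.10232543945312), (22.094417572021484, 32.62799072265625), 27.51141929626465)
 flap 91.0 131 [ 0.5282 -0.2424  0.2055] ((528.0470581054688, -242.31224060058594), (52.745635986328125, 24.69115447998047), 83.59477233886719)
 viewdir [[ 0.154 -0.164 -0.974]]
scene rack ((545.0489501953125, 218.2527618408203), (168.9381103515625, 63.049766540527344), 25.257144927978516)
 rack top ((545.0455322265625, 218.25115966796875), (168.93063354492188, 63.049766540527344), 25.257144927978516)
 top 75 [0.5921 0.2409 0.0881] ((591.720458984375, 240.2938232421875), (29.713623046875, 23.268836975097656), 43.119651794433594)
 top 71 [0.5448 0.2185 0.0883] ((544.4646606445312, 217.8739776611328), (27.24306297302246, 21.632381439208984), 48.99870681762695)
 top 111 [0.4988 0.1972 0.0933] ((496.3351745605469, 195.65985107421875), (25.846010208129883, 33.146888732910156), 22.19731330871582)
 flap 90.0 79 [ 0.5239 -0.2487  0.2039] ((524.1288452148438, -248.58599853515625), (48.60532760620117, 22.606870651245117), 79.96735382080078)
 viewdir [[-0.393 -0.575 -0.717]]
```

```bash
cat >> h.py <<'E'
def rot(x,z): x=x/np.linalg.norm(x);z=z-x*(x@z);z/=np.linalg.norm(z);return np.c_[x,np.cross(z,x),z]
a=np.radians(25.2);RY=np.array([-np.sin(a),np.cos(a),0]);MAIL=np.array([.498,.198,.094])
b=np.radians(-6.2);t=np.radians(25);UX=np.array([np.cos(b),np.sin(b),0]);BY=np.array([-np.sin(b),np.cos(b),0]);Z=np.array([0,0,1.])
N=np.cos(t)*Z-np.sin(t)*UX;MX=np.cos(t)*UX+np.sin(t)*Z
MOUTH=np.array([.5255,-.2434,.2093])
E
python3 - <<'E'
from h import *
for s in(1,-1):
    R1=rot(-Z,s*RY);R2=rot(-N,s*BY)
    for p,R in((MAIL+[0,0,.001],R1),(MAIL+[0,0,.15],R1),(MOUTH+.11*N,R2),(MOUTH+.029*N,R2),(MOUTH-.025*N,R2),(MOUTH+.15*N,R2)):
        q=inverse_kinematics(p,R);print(s,None if q is None else np.round(q,2))
E
```

```text
1 [-0.4   0.45 -0.08  2.01  0.05  0.69  1.5 ]
1 [-0.44  0.26 -0.03  1.88  0.01  1.01  1.55]
1 [ 0.88  0.05 -0.43  2.03 -0.2   0.66  2.05]
1 [-0.34  0.22  0.9   2.12 -0.66  0.57  2.48]
1 [ 0.09  0.28  0.39  2.11 -0.62  0.43  2.43]
1 [-0.89 -0.31  1.16  2.07  0.29  0.78  1.61]
-1 [-0.81  0.48  0.46  2.03 -0.32  0.7  -1.28]
-1 [-0.89  0.27  0.53  1.9  -0.16  1.01 -1.42]
-1 [-0.81 -0.06  1.27  2.09 -0.16  0.66 -1.1 ]
-1 [-0.3   0.21  0.85  2.12 -0.63  0.56 -0.68]
-1 [-0.32  0.37  0.92  2.13 -0.97  0.57 -0.39]
-1 [-0.69 -0.19  1.05  2.06  0.06  0.75 -1.32]
```

Run:
```python
from h import *
R=rot(-Z,-RY)
movep(MAIL+[0,0,.10],R)
move_l(MAIL+[0,0,.001],feed=.12)
print(sense()['wrist_force'])
command_gripper(.02,60)
print(sense()['finger_gap'],sense()['wrist_force'],sense()['time_s'])
move_l(MAIL+[0,0,.16],feed=.15)
s=sense();print(s['finger_gap'],s['wrist_force'],s['position'],s['joint_pos'],s['time_s'])
for n in('scene','top'):
    im,d=snap(n);save(n+'1.png',im);np.savez(n+'1.npz',im=im,d=d)
a=cv2.imread('pics/scene1.png')[200:340,290:430];c=cv2.imread('pics/top1.png')[200:300,220:320]
cv2.imwrite('pics/c1.png',np.hstack([cv2.resize(a,(390,390),interpolation=2),cv2.resize(c,(390,390),interpolation=2)]))
```

```text
[-0.25980098  0.70945529 -0.19534922]
0.03273095756926885 [-1.0319951   0.66017041  4.50914889] 3.3333
0.03273311091318828 [ 0.67491419 -0.26214637 -0.97187567] [0.49735046 0.19778866 0.25300455] [-0.90702816  0.26263673  0.54692982  1.89306498 -0.15768935  1.03042835
 -1.42452966] 4.5417
```

View pics/c1.png

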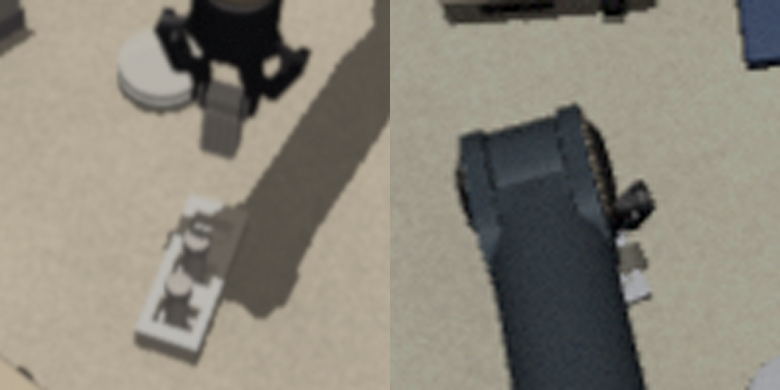

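The mailer is held and out of the rack, hanging at crop (222,118). Both jars still stand at crop (197,240) and (180,295).

Run:
```python
from h import *
R=rot(-N,-BY)
movep([.47,-.02,.37],rot(-Z-.2*UX*-1,-BY))
movep(MOUTH+.125*N-.001*MX,R)
s=sense();print(s['finger_gap'],s['wrist_force'],s['position'],MOUTH+.125*N,s['joint_pos'],s['time_s'])
for n in('scene','top'):
    im,d=snap(n);save(n+'2.png',im);np.savez(n+'2.npz',im=im,d=d)
a=cv2.imread('pics/scene2.png')[90:220,180:310];c=cv2.imread('pics/top2.png')[200:310,350:460]
cv2.imwrite('pics/c2.png',np.hstack([cv2.resize(a,(400,400),interpolation=2),cv2.resize(c,(400,400),interpolation=2)]))
for d_ in(.1,.029,.0,-.02,-.027):
    q=inverse_kinematics(MOUTH+d_*N,R);print(d_,None if q is None else np.round(q,2))
```

```text
0.03291147192758973 [ 1.05054457  0.65558845 -1.22936802] [ 0.47319634 -0.23551286  0.32259726] [ 0.47298171 -0.23769469  0.32258847] [-0.91735419 -0.21315782  1.25797501  2.08744792  0.13928386  0.69923487
 -1.38539724] 6.5083
0.1 [-0.63  0.01  1.13  2.1  -0.29  0.65 -0.98]
0.029 [-0.49  0.28  1.11  2.12 -0.79  0.62 -0.53]
0.0 [-0.33  0.3   0.92  2.13 -0.83  0.56 -0.51]
-0.02 [-0.22  0.32  0.78  2.12 -0.85  0.52 -0.5 ]
-0.027 [-0.19  0.33  0.74  2.12 -0.85  0.5  -0.49]
```

View pics/c2.png

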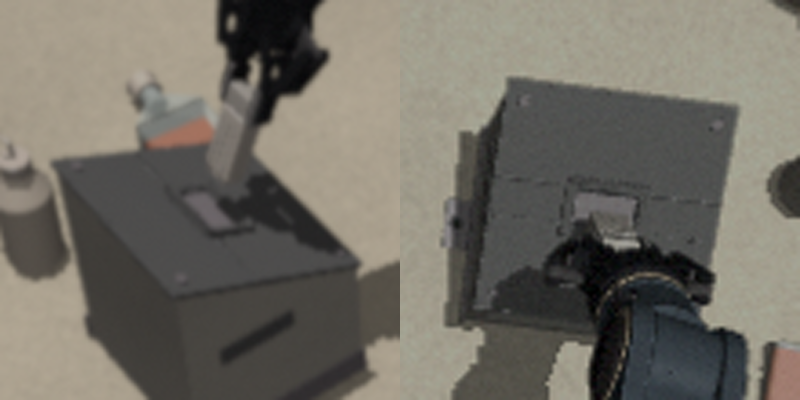

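The mailer hangs above the inlet: bottom at scene crop (230,178), inlet at (210,212). I check its offset in the mouth frame from depth.

Run:
```python
from h import *
M=np.c_[MX,BY,N]
for n in('scene','top'):
    z=np.load(n+'2.npz');p=(pts(n,z['d'])-MOUTH)@M;im=z['im'].astype(int)
    m=(abs(p[...,0])<.03)&(abs(p[...,1])<.04)&(p[...,2]>.02)&(p[...,2]<.13)&(im.mean(2)>70)
    q=p[m]*1000;print(n,m.sum())
    for lo in range(20,130,10):
        w=q[(q[:,2]>=lo)&(q[:,2]<lo+10)]
        if len(w)>3:print(lo,len(w),np.percentile(w[:,0],[3,50,97]).round(1),np.percentile(w[:,1],[3,50,97]).round(1))
    # rim check: hood points and rim
    m=(abs(p[...,0])<.06)&(abs(p[...,1])<.07)&(abs(p[...,2])<.015);q=p[m]*1000
    print('hood z',np.percentile(q[:,2],[5,20,50,80,95]).round(1))
s=sense();print((s['position']-MOUTH)@M*1000,s['tcp_rot'].T@rot(-N,-BY))
```

```text
scene 413
30 7 [-8.2  4.1  8.9] [-10.7  11.3  14.7]
40 38 [-10.4   8.4  12.6] [-12.9  12.3  18.6]
50 45 [-9.7  9.3 13.4] [-14.6   9.1  18.3]
60 41 [-8.5  9.1 14.2] [-14.2  10.5  18.7]
70 49 [-9.5  8.9 15. ] [-14.8   8.6  18.7]
80 41 [-11.1   9.9  13.7] [-12.   11.8  20. ]
90 44 [-4.3  8.8 12.9] [-14.6   5.9  19.4]
100 41 [-1.3  9.6 13.5] [-27.    0.2  24.8]
110 45 [-6.7 10.1 14.4] [-23.4   1.8  28.4]
120 62 [-12.1   6.8  13.8] [-23.2  -5.1  23.4]
hood z [-8.1 -6.2 -4.2 -1.7  1.6]
top 97
40 7 [ 9.8 11.9 13.5] [-7.4  8.2 19. ]
50 6 [11.  12.4 13.3] [-9.4  3.8 13.8]
60 11 [11.5 12.3 13.2] [-11.2   3.1  18.2]
70 9 [10.9 12.1 13.9] [-9.9  1.4 19.5]
80 11 [10.1 11.9 13.4] [-12.    5.6  17. ]
90 11 [10.2 11.9 13.6] [-10.8   3.4  18.2]
100 7 [10.2 11.4 12.8] [-9.5  1.7 16.2]
110 12 [10.6 11.8 13.1] [-14.5   5.9  17. ]
120 22 [ 3.1  9.  11.7] [-11.6   2.9  15.9]
hood z [-11.7  -8.7  -5.5  -1.8   1.8]
[  0.16423477   2.31787047 125.081651  ] [[ 9.99999863e-01  2.43784066e-04 -4.63287021e-04]
 [-2.45773415e-04  9.99990730e-01 -4.29879325e-03]
 [ 4.62234749e-04  4.29890652e-03  9.99990653e-01]]
```

Run:
```python
from h import *
M=np.c_[MX,BY,N]
def rep(t,r=None):
    s=sense();print(t,r,((s['position']-MOUTH)@M*1000).round(1),(s['wrist_force']@M).round(1),round(s['finger_gap'],4),round(s['time_s'],1))
off=-.001*MX-.001*BY
r=move_l(MOUTH+.087*N+off,feed=.08,until_force=12);rep('mouth',r)
if not r:
    for d in(.07,.05,.029):
        r=move_l(MOUTH+d*N+off,feed=.05,until_force=30);rep(d,r)
        if r:break
for n in('scene','top'):
    im,d=snap(n);save(n+'3.png',im);np.savez(n+'3.npz',im=im,d=d)
a=cv2.imread('pics/scene3.png')[90:220,180:310];c=cv2.imread('pics/top3.png')[200:310,350:460]
cv2.imwrite('pics/c3.png',np.hstack([cv2.resize(a,(400,400),interpolation=2),cv2.resize(c,(400,400),interpolation=2)]))
```

```text
Traceback (most recent call last):
rig.Unreachable: the arm cannot follow that straight line within its joint ranges
```

Run:
```python
from h import *
M=np.c_[MX,BY,N];R=rot(-N,-BY);off=-.001*MX-.001*BY
def rep(t,r=None):
    s=sense();print(t,r,((s['position']-MOUTH)@M*1000).round(1),(s['wrist_force']@M).round(1),round(s['finger_gap'],4),round(s['time_s'],1),s['joint_pos'].round(2))
s=sense()
movep(s['position']+[-.01,.08,.12],s['tcp_rot']); rep('up')
move_joints([.40,-.15,.05,2.0,-.2,.75,-1.1]); rep('mid')
movep(MOUTH+.125*N+off,R); rep('above')
for d_ in(.1,.029,.0,-.02,-.027):
    q=inverse_kinematics(MOUTH+d_*N,R);print(d_,None if q is None else np.round(q,2))
```

```text
up None [ 33.4  80.2 240.9] [-0.5 -1.3 -1.2] 0.0327 7.3 [-0.43 -0.24  0.57  1.94  0.13  0.97 -1.57]
mid None [ 28.1   8.4 218.8] [-0.9 -0.5 -0.9] 0.0326 8.3 [ 0.4  -0.15  0.05  2.   -0.2   0.75 -1.1 ]
above None [-1.000e-01 -3.000e-01  1.252e+02] [-0.7 -0.1 -0.2] 0.0326 8.7 [ 0.39  0.    0.07  2.05 -0.23  0.69 -1.06]
0.1 [ 0.39  0.04  0.07  2.06 -0.25  0.64 -1.05]
0.029 [ 0.39  0.17  0.05  2.09 -0.31  0.49 -1.  ]
0.0 [ 0.39  0.22  0.04  2.09 -0.34  0.44 -0.97]
-0.02 [ 0.4   0.26  0.03  2.09 -0.36  0.4  -0.95]
-0.027 [ 0.4   0.27  0.02  2.09 -0.37  0.38 -0.95]
```

A clean configuration now. Inserting.

```bash
cat >> h.py <<'E'
M=np.c_[MX,BY,N]
def rep(t,r=None):
    s=sense();print(t,r,((s['position']-MOUTH)@M*1000).round(1),(s['wrist_force']@M).round(1),round(s['finger_gap'],4),round(s['time_s'],1),flush=True)
def crop(k):
    for n in('scene','top'):
        im,d=snap(n);save(f'{n}{k}.png',im);np.savez(f'{n}{k}.npz',im=im,d=d)
    a=cv2.imread(f'pics/scene{k}.png')[90:220,180:310];c=cv2.imread(f'pics/top{k}.png')[200:310,350:460]
    cv2.imwrite(f'pics/c{k}.png',np.hstack([cv2.resize(a,(400,400),interpolation=2),cv2.resize(c,(400,400),interpolation=2)]))
E
python3 - <<'E'
from h import *
off=-.002*MX-.001*BY
r=move_l(MOUTH+.087*N+off,feed=.08,until_force=12);rep('mouth',r)
if not r:
    for d in(.07,.05,.029):
        r=move_l(MOUTH+d*N+off,feed=.05,until_force=30);rep(d,r)
        if r:break
crop(3)
E
```

```text
mouth False [-1.7 -1.2 87.3] [-0.1  0.4 -0.5] 0.0329 9.4
0.07 False [-2.5 -1.6 70.4] [-2.6  0.3  6.3] 0.0328 9.9
0.05 False [-3.8 -1.  49.4] [-4.5 -1.1 -1.6] 0.0327 10.4
0.029 False [-3.4 -0.6 28.1] [-6.3  0.6 -3.5] 0.0328 11.0
```

View pics/c3.png

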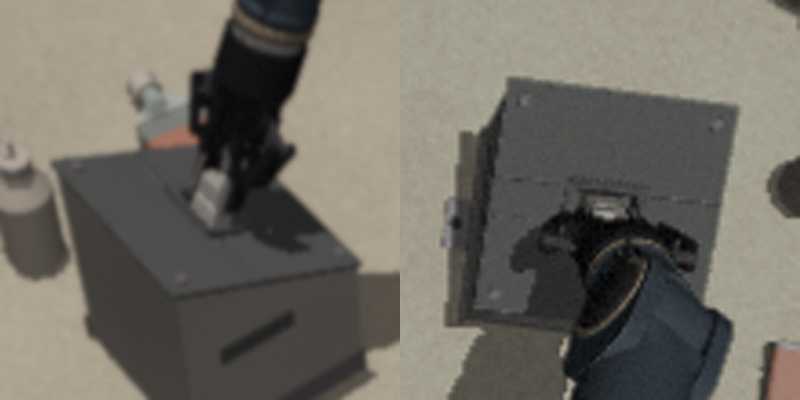

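The mailer is in the throat through the flap, with about 28 mm sticking out at scene crop (210,200). The flap's sideways force on it reads about 6 N. Now release, back off, close the fingers and push.

Run:
```python
from h import *
command_gripper(.06);rep('open')
p=sense()['position']
move_l(p+.062*N,feed=.12);rep('back')
command_gripper(0,40);rep('closed')
crop(4)
z=np.load('scene4.npz');p=(pts('scene',z['d'])-MOUTH)@M*1000;im=z['im'].astype(int).mean(2)
q=p[(abs(p[...,0])<25)&(abs(p[...,1])<30)&(p[...,2]>4)&(p[...,2]<40)&(im>70)]
print(len(q))
for lo in range(5,40,5):
    w=q[(q[:,2]>=lo)&(q[:,2]<lo+5)]
    if len(w)>3:print(lo,len(w),np.percentile(w[:,0],[3,50,97]).round(1),np.percentile(w[:,1],[3,50,97]).round(1))
```

```text
open None [-0.2 -1.2 29.8] [-0.1  0.6  0.1] 0.0598 11.4
back None [-0.5 -1.  91.6] [-0.1  0.3 -0. ] 0.0601 12.1
closed None [-0.3 -1.2 91.7] [ 0.2  0.1 -0.1] -0.0004 12.7
137
5 22 [-7.8  2.3  8.3] [-19.    6.   16.6]
10 18 [-6.4  3.3  7.2] [-12.3   5.2  14. ]
15 12 [1.5 4.3 6.8] [-15.8  -1.4  13. ]
20 19 [-11.1   3.    7.7] [-18.8  -0.8  16.6]
25 37 [-19.2  -3.9   6.8] [-18.5  -1.   14.1]
30 23 [-11.9  -4.1   6.2] [-15.1  -2.1  13.3]
```

View pics/c4.png

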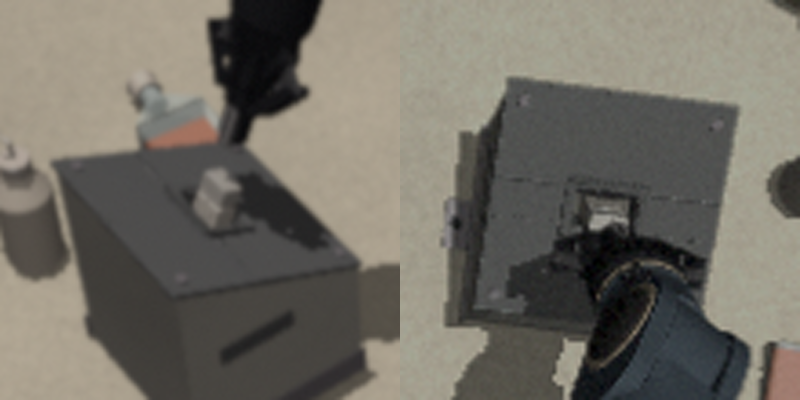

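The mailer stands held in the throat, top at about +30 mm and centred near x -5 mm. The closed fingers are clear above it. Pushing.

Run:
```python
from h import *
off=-.004*MX-.001*BY
move_l(MOUTH+.075*N+off,feed=.08);rep('over')
for d in(.04,.02,.0,-.008,-.014,-.019,-.022):
    r=move_l(MOUTH+d*N+off,feed=.05,until_force=25);rep(d,r)
    if r:break
```

```text
over None [-4.5 -0.9 74.5] [0.3 0.4 0.3] 0.0 13.2
0.04 False [-4.4 -0.9 39.7] [-0.   0.   0.4] -0.0001 14.0
0.02 False [-4.4 -0.8 19.5] [-0.1  0.3 -0.5] -0.0001 14.6
0.0 False [-4.3 -0.8 -0.5] [-0.5  0.5 -1. ] 0.0 15.1
-0.008 False [-5.7 -0.9 -8.6] [-3.8 -0.7  1.1] -0.0 15.4
-0.014 False [ -5.3  -0.9 -14.5] [-4.  -1.3 -0.4] -0.0003 15.7
-0.019 False [ -4.8  -1.  -19.3] [-4.  -0.7  0.1] 0.0003 16.0
-0.022 False [ -4.   -1.1 -21.6] [-5.3 -0.2  6.7] -0.0003 16.2
```

Run:
```python
from h import *
off=-.004*MX-.001*BY
for d in(-.012,.0,.02,.05,.12):
    r=move_l(MOUTH+d*N+off,feed=.06 if d<.05 else .12,until_force=30);rep(d,r)
    if r:break
else:
    movep([.40,-.0,.40],rot(-Z,-BY));rep('away')
    crop(5)
```

```text
-0.012 False [ -4.2  -0.5 -11.8] [-5.   0.1 -0.8] -0.0002 16.5
0.0 False [-4.3 -0.9  0.9] [-6.  -0.2  1.2] -0.0002 16.9
0.02 False [-1.5 -1.3 21. ] [-0.2  0.4 -0.7] 0.0001 17.4
0.05 False [-3.4 -1.  50.2] [ 0.6 -0.2  0.1] 0.0005 17.8
0.12 False [ -4.5  -0.7 119.4] [ 0.6  0.8 -0.6] -0.0003 18.5
away None [-56.6 227.5 235.8] [1.  0.5 0.1] 0.0001 19.5
```

View pics/c5.png

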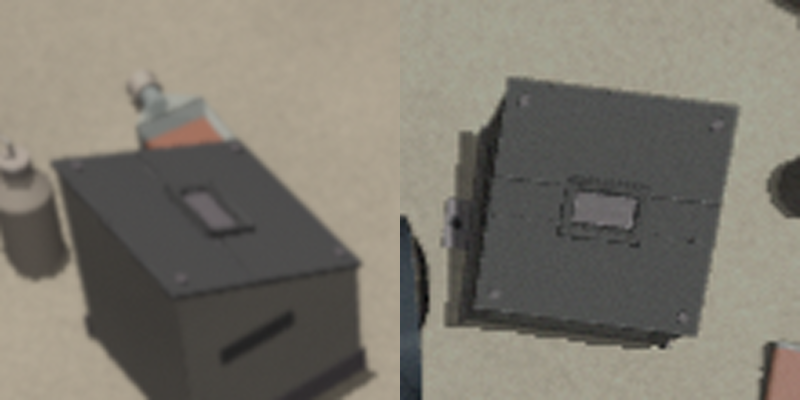

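The inlet (top crop (603,210), scene crop (210,212)) again shows the flat, light flap and no mailer. I compare it and the rack with the first images.

Run:
```python
from h import *
for n,b,r in(('top',(396,250,416,264),(225,225,300,290)),('scene',(236,148,262,168),(330,255,390,335))):
    A=np.load(n+'0.npz');B=np.load(n+'5.npz')
    s=np.s_[b[1]:b[3],b[0]:b[2]];D=pts(n,B['d'])
    print(n,'flap dI',abs(A['im'][s].astype(int)-B['im'][s]).mean(),'dz mm',np.median((D[s]-A['p'][s])[...,2])*1e3)
    x0,y0,x1,y1=r;q=D[y0:y1,x0:x1].reshape(-1,3);t=q[(q[:,2]<.12)&(q[:,2]>.08)]
    for c in((.592,.242),(.545,.221),(.498,.200)):
        w=t[np.hypot(*(t[:,:2]-c).T)<.026];print(' ',len(w),w.mean(0).round(4) if len(w) else '')
    d=(abs(B['im'].astype(int)-A['im']).max(2)>40).astype(np.uint8);k,l,st,c=cv2.connectedComponentsWithStats(d);print([tuple(x) for x in st[1:] if x[4]>25])
finish_job();print(sense()['time_s'])
```

```text
top flap dI 2.413095238095238 dz mm -0.04664839836066026
  40 [0.5926 0.2426 0.0889]
  42 [0.5452 0.2215 0.0887]
  0 
[(np.int32(70), np.int32(259), np.int32(298), np.int32(221), np.int32(22535)), (np.int32(271), np.int32(269), np.int32(10), np.int32(7), np.int32(38)), (np.int32(330), np.int32(397), np.int32(25), np.int32(19), np.int32(123)), (np.int32(299), np.int32(402), np.int32(10), np.int32(27), np.int32(77))]
scene flap dI 0.5551282051282052 dz mm -0.11976718544848275
  75 [0.592  0.2405 0.0876]
  76 [0.5454 0.2188 0.0881]
  0 
[(np.int32(320), np.int32(0), np.int32(84), np.int32(139), np.int32(5525)), (np.int32(416), np.int32(0), np.int32(58), np.int32(97), np.int32(2287)), (np.int32(457), np.int32(0), np.int32(183), np.int32(306), np.int32(14521)), (np.int32(519), np.int32(18), np.int32(12), np.int32(8), np.int32(54)), (np.int32(536), np.int32(42), np.int32(26), np.int32(13), np.int32(127)), (np.int32(407), np.int32(100), np.int32(3), np.int32(23), np.int32(43)), (np.int32(457), np.int32(109), np.int32(10), np.int32(22), np.int32(45)), (np.int32(457), np.int32(152), np.int32(12), np.int32(15), np.int32(107)), (np.int32(407), np.int32(169), np.int32(18), np.int32(12), np.int32(93)), (np.int32(335), np.int32(177), np.int32(92), np.int32(76), np.int32(1981)), (np.int32(429), np.int32(176), np.int32(138), np.int32(186), np.int32(5548)), (np.int32(359), np.int32(270), np.int32(15), np.int32(10), np.int32(90)), (np.int32(361), np.int32(280), np.int32(11), np.int32(8), np.int32(38))]
the job is handed in; nothing more can be done
the job is handed in; nothing more can be done
```

The flat mailer is in the glass-waste bin and the flap is shut behind it. I lifted the mailer out of the rack and put it endways through the flap. Then I let go, pushed it with closed fingers to about 47 mm below the rim, backed away and handed the job in. The clock read about 20 s before the last checks.

**What the last checks showed:**
- **Flap:** its depth matches the first images to within about 0.1 mm in both views. Nothing is left in the inlet.
- **Rack:** the flat mailer's pocket is empty. Both round mailers stand within about 1 mm of where they were.
- **Rest of the bench:** I saw no sign that anything was moved. The other differences between the first and last images look like the arm and its shadow. I did not check those objects one by one.

**What went wrong or is less certain:**
- The first straight line into the inlet was refused because a joint was near its limit. I raised the mailer, changed the arm's posture and tried again.
- A force of about 7 N showed briefly at the very end of the push. I did not find its cause. The fingers came out freely.
- I did not look through the bin's window. That the mailer dropped inside is inferred from the push depth, the empty inlet and the shut flap.

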